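Lock the bottle rack with its T-pin

ROBOT

A 6-joint arm with a two-finger parallel gripper is mounted at the origin on the work surface. World frame = base frame: x ahead of the robot, y to its left, z up, the work surface at z = 0. Lengths are in m, angles in rad, forces in N, time in s.
With the tool pointing down it reaches from about 0.4 to 0.825 m from the base axis. Payload 7 kg.
Tool frame: the origin (TCP) lies at the very end of the fingers, on their centre line; the grasp point (between the pads) lies 19 mm behind it; z points along the fingers, x is the direction in which the jaws open and shut, and the axes are right-handed (so a half turn about z gives the same grasp; the last joint's range is limited). The gripper opens to 88 mm and grips with 3 to 60 N. Pads are 19 mm wide; open, the fingers measure 130 mm over their backs; the gripper's body (78 mm by 193 mm) begins 47 mm behind the grasp point.
Start: joints at [1.392, 0.359, 0.012, 0, -1.224, -0.288], TCP at [0.304, 0.603, 0.227] pointing down, gripper open.
Joint ranges: [-3.07, 3.07], [-1.43, 2.12], [-1.02, 1.25], [-3.03, 1.67], [-3.05, -0], [-3.03, 3.03]. Speed limits (rad/s): [2.39, 2.39, 3.01, 3.14, 3.14, 3.14].

INTERFACE

Orientations are given as [roll, pitch, yaw] about the fixed x, y, z axes, in that order (R = Rz(yaw) Ry(pitch) Rx(roll)).
In Python, from station import telemetry, grab_frame, arm, regions_of, pinpoint gives the robot as it stands. The module is installed in compiled form; this text tells all that it offers.
- The arm moves only by the shell command python3 -m inch 'ROWS' [FORCE]. ROWS is text: rows parted by semicolons, each of 7 numbers parted by spaces: the opening, from 0 (shut) to 1 (fully open), then the shift along the world's x, y, z in cm, then the turn, a rotation vector about the world's x, y, z in degrees. A call has 1 to 12 rows; each row is the pose to reach, as a shift and turn from the pose measured when the call began; what a row does not reach only later rows make up. A row lasts 1/8 s, in which the tool goes at most 62.5 mm and 10.7 degrees, less where a joint would pass 70% of its speed; a pose out of reach is approached as far as the arm can. A call with a gripper value outside its range is refused whole. The fingers move at their own pace and stop on an object; FORCE is the grip in N (left out, the last holds). Time passes only in rows, so rows that repeat a pose let the fingers close. It gives the time, the measured TCP pose, the force and the opening at its end, in the units of the state.
- telemetry.get_state(): the state, without advancing time (a new reading comes with each control period).
- grab_frame(name): name is "scene" or "top" or "wrist"; returns a dict with "pixels" (400x640x3 uint8, red, green, blue), "fx", "fy", "cx", "cy" (pixels), "R" (3x3) and "t" (3): a world point X has camera coordinates R X + t. Camera axes: x right, y down, z forward; pixel columns grow to the right and rows downward; lengths in m; the calibration is good to about 2 mm. A picture is of the moment at which its call begins. There is no depth.
- arm.job_done(): hands the job in, once; it reports no verdict.
Trained networks look in the newest picture that a camera, given by its name, has taken for a name from the list of things; names that differ only in an ending like _2 or _b are one class to them, and where a whole thing is asked for, a point or a joint stands for the part that bears it (a point fixed in the world has none). Each returns a list of dicts, best first, with "p" (0 to 1); they miss things now and then, are a little off and sometimes report something else, mostly with a low value. They report only what shows in the picture. A call takes as long as a camera call.
- regions_of(camera, name): "pixels" (400x640 bool, what is visible of it) and "bbox" ([left, top, right, bottom] in pixels, round what is visible of it).
- pinpoint(camera, name): "location" ([column, row] in pixels: a listed point, or the origin of a listed thing).
The state is a dict: "t": time; "q": joint angles; "qd": joint speeds; "joint_efforts": joint torques, N m; "eef_pos": TCP position; "ee_rot": TCP orientation; "force": force on the tool from outside, world axes, zero at the start; "moment": the same for the moment, N m; "width": finger opening in m.
Only numpy, scipy, OpenCV 4.12 (cv2) and the standard library are available. Lean on these libraries where they do the work, as an engineer would, in place of code of your own. Each camera call takes 0.05 s, during which the arm holds its last target. There are 200 camera calls.

TASK

Lock the medicine-bottle rack with its T-pin, the pin with the flat paddle head in the white stand. Pass its cross-bar foot down through the slot of the rack's floating lock plate, push it down against the spring until the foot is clear beneath the plate, give it a quarter turn and let it spring up, so that the foot is held in the groove across the slot and the pin stands upright on its own. Leave the other two pins in the stand and do not disturb the bottles.

Things in the scene. Friction and masses are not known exactly. Their poses are not given: they have to be found in the camera images.
- tpin_grip (a point): Centre of the T-pin's paddle head: black plastic block 36 mm (its x) by 12 mm (y) by 28 mm (z, up); grip it across the 12 mm. 45 mm above the underside of the pin's foot, 28 mm above the underside of its collar, which rests on the stand. Below the paddle: neck 10 mm thick, 10 mm long; steel collar 26 mm across, 4 mm high. In all 59 mm high, 49 to 98 g.
- tpin_foot (a point): Centre of the T-pin's cross-bar foot, 42 mm below the paddle's centre: steel bar 24 mm (x) by 7 mm (y) by 6 mm high; its long axis x is parallel to the paddle's. A shaft 7 mm thick and 11 mm long joins it to the collar's underside.
- lock (a point): Centre of the lock housing on the rack, at the height of the aluminium lock plate's upper face, 45 mm above the bench; z up, x along the slot, y across it, towards the bottles. Slot 28 mm (x) by 10 mm (y). The plate floats along y against 3 N friction: the slot's centre is on this point's y axis anywhere from -8 to +8 mm, which is not reported, so feel or look for it.
- lock_under (a point): Height of the ridges' lower edge, 7 mm below the lock point: plate 4 mm thick, then ridges 3 mm deep which leave the slot and a 12 mm wide cross groove along y through the slot's centre. The foot can turn, either way, when its top is below this height; the collar meets the plate with the foot's top 4 mm below it. Locked, the foot lies along y in the groove with its centre at this height.
- lock_pad (a point): Upper face of the flat spring pad under the plate at rest, 8 mm below the lock point. The foot pushes it down, by up to 13 mm: about 3 N at first and 0.45 N more per mm. It lifts the pin when let go. Round the lock: housing walls 3 mm higher than the plate, 29 mm (x) and 52 mm (y) from the centre (the plate runs on through the end walls); nearest bottle, 116 mm high, 97 mm along +y.
- stand_top (a point): Centre of the upper face of the pin stand: fixed white block 190 mm (x) by 60 mm (y), 28 mm high, with three slots 28 mm (x) by 11 mm at x = -55, 0 and 55 mm. A pin hangs in each by its collar; the T-pin may be in any, its foot 17 mm deep with its long axis along x: lift it 25 mm to clear.
- ballpin_head (a point): Centre of the ball head (28 mm) of another pin in the stand, 27 mm above the stand; it has no cross-bar. Leave it.
- discpin_head (a point): Centre of the flat round head (32 mm across, 12 mm high) of another pin in the stand, 20 mm above the stand; it has no cross-bar. Leave it.
- bottle_a_mid (a point): Centre of a loose amber bottle, 60 mm across, 115 mm high. Leave it.
- bottle_b_mid (a point): Centre of a loose white bottle, 48 mm across, 90 mm high. Leave it.
- tpin: The T-pin itself; origin at the centre of its foot's underside, x along the cross-bar, z up.

How it is judged:
By the outcome, as a careful person would: the job done as asked, in the order asked, and still so for the second after the job is handed in, with the robot touching nothing.
It also fails if it takes over 51 s, if anything falls off the work surface, if the arm or the gripper's body presses on something with over 40 N, if the wrist force passes 120 N, or if a joint passes its speed limit or range.

## Working session

There is one attempt and no reset: what is moved stays moved. The work goes in short steps, Python scripts to look and compute and a shell command to move; the robot and the scene stay as the last step left them, time stands still between calls to the robot, and variables do not carry over. Pictures are saved under pics/ and viewed, about 8 in all and at most 12, crops included, and the job is handed in when it is done.

```bash
mkdir -p pics; cat > h.py <<'E'
import numpy as np, cv2
from station import telemetry, grab_frame, arm, regions_of, pinpoint
def ray(f,px):
    d=np.array([(px[0]-f["cx"])/f["fx"],(px[1]-f["cy"])/f["fy"],1.])
    R=np.array(f["R"]);t=np.array(f["t"]); return -R.T@t, R.T@d
def atz(f,px,z):
    o,d=ray(f,px); return o+d*(z-o[2])/d[2]
def tri(obs):
    A=np.zeros((3,3));b=np.zeros(3);L=[]
    for f,p in obs:
        o,d=ray(f,p);d=d/np.linalg.norm(d);P=np.eye(3)-np.outer(d,d);A+=P;b+=P@o;L.append((o,d))
    x=np.linalg.solve(A,b);return x,[np.linalg.norm(np.cross(x-o,d)) for o,d in L]
def proj(f,X):
    c=np.array(f["R"])@X+np.array(f["t"]);return c[0]/c[2]*f["fx"]+f["cx"],c[1]/c[2]*f["fy"]+f["cy"]
def save(f,name,crop=None,s=1):
    im=cv2.cvtColor(np.array(f["pixels"]),cv2.COLOR_RGB2BGR)
    if crop: im=im[crop[1]:crop[3],crop[0]:crop[2]]
    cv2.imwrite("pics/"+name,cv2.resize(im,None,fx=s,fy=s,interpolation=cv2.INTER_CUBIC))
E
python3 - <<'E'
from h import *
np.set_printoptions(precision=4,suppress=True)
F={c:grab_frame(c) for c in("scene","top","wrist")}
for c in F: print(c,-np.array(F[c]["R"]).T@F[c]["t"],F[c]["fx"])
for n in "tpin_grip tpin_foot lock stand_top ballpin_head discpin_head bottle_a_mid".split():
    obs=[]
    for c in F:
        r=pinpoint(c,n)[:2]
        print(n,c,[(np.round(x["location"],1),round(x["p"],2)) for x in r])
        if r and r[0]["p"]>.4: obs.append((F[c],r[0]["location"]))
    if len(obs)>1: print("   ",*tri(obs))
a=np.hstack([cv2.resize(np.array(F[c]["pixels"]),(400,250)) for c in ("scene","wrist")])
b=cv2.resize(np.array(F["top"]["pixels"]),(560,350)); b=np.pad(b,((0,0),(0,240),(0,0)))
cv2.imwrite("pics/a.png",cv2.cvtColor(np.vstack([a,b]),cv2.COLOR_RGB2BGR))
print(telemetry.get_state())
E
```

```text
scene [ 1.0797 -0.1371  0.6243] 424.4600779312926
top [ 0.512  -0.0876  0.7217] 392.1879084501364
wrist [0.3802 0.5647 0.3843] 285.00075594355883
tpin_grip scene [(array([213.7, 183.5]), 0.87)]
tpin_grip top [(array([447.8, 250. ]), 0.48)]
tpin_grip wrist []
    [ 0.5321 -0.2904  0.0498] [np.float64(0.006068226312628218), np.float64(0.006068226312628177)]
tpin_foot scene [(array([216.6, 194.9]), 0.74)]
tpin_foot top [(array([437.7, 248.2]), 0.75), (array([418.4, 151.2]), 0.75)]
tpin_foot wrist []
    [ 0.536  -0.2864  0.0206] [np.float64(0.0017304247734631721), np.float64(0.00173042477346315)]
lock scene [(array([417.5, 156. ]), 0.68)]
lock top [(array([212.1, 269.8]), 0.74)]
lock wrist []
    [0.5015 0.1063 0.0423] [np.float64(0.0013632640925694904), np.float64(0.0013632640925695196)]
stand_top scene [(array([247.4, 182.9]), 0.94), (array([416. , 157.3]), 0.19)]
stand_top top [(array([412.5, 259.1]), 0.6)]
stand_top wrist []
    [ 0.5177 -0.2333  0.0282] [np.float64(0.007631140877541658), np.float64(0.0076311408775416095)]
ballpin_head scene [(array([269.3, 162.6]), 0.62), (array([2
[... 413 characters left out ...]
.float64(0.0005684141240794523)]
bottle_a_mid scene [(array([360.6, 282.5]), 0.71)]
bottle_a_mid top [(array([306. , 120.4]), 0.71)]
bottle_a_mid wrist []
    [ 0.7657 -0.0531  0.0471] [np.float64(0.0031004782115342544), np.float64(0.0031004782115342114)]
{'t': 1.2, 'q': array([ 1.3921,  0.3586,  0.0119,  0.    , -1.2241, -0.2881]), 'qd': array([-0.0025,  0.0009, -0.001 ,  0.0008,  0.0004,  0.0013]), 'joint_efforts': array([ -0.0007, -58.2384,  29.3293,   7.0021,   0.0124,  -0.    ]), 'eef_pos': array([0.3038, 0.6028, 0.2266]), 'ee_rot': array([-3.1416, -0.    , -2.0376]), 'force': array([-0.4069,  0.4736,  0.4049]), 'moment': array([-0.0098, -0.0152,  0.0622]), 'width': 0.08798312030889835}
```

View pics/a.png

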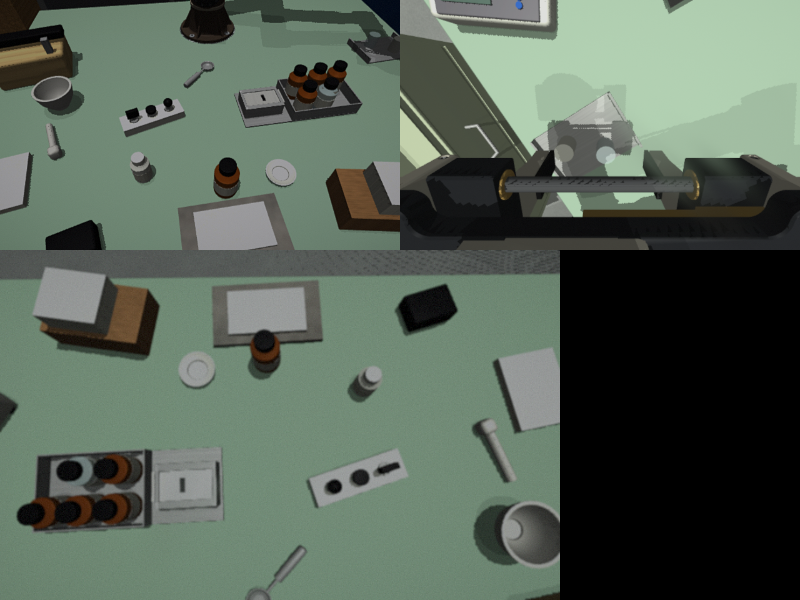

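The T-pin's flat paddle is the stand's outer pin, at top pixel (445,250). The ball pin is at (384,271), the disc at (413,256), and the lock slot at (208,269). Next I'll measure the orientations.

```bash
python3 - <<'E'
from h import *
np.set_printoptions(precision=4,suppress=True)
for c in("top","scene"):
  f=grab_frame(c)
  for n,z in(("tpin",.07),("tpin_grip",.07),("stand_top",.028),("lock",.045)):
    for r in regions_of(c,n)[:1]:
        m=np.array(r["pixels"]);ys,xs=np.nonzero(m)
        P=np.array([atz(f,p,z)[:2] for p in zip(xs,ys)],np.float32)
        w,v=np.linalg.eigh(np.cov(P.T)); a=np.degrees(np.arctan2(v[1,1],v[0,1]))
        print(c,n,round(r["p"],2),r["bbox"],len(P),"mean",P.mean(0),"pca",a,cv2.minAreaRect(P))
  if c=="top":
    # slot: dark pixels near lock
    g=np.array(f["pixels"]).mean(2); sub=g[240:300,180:245]
    m=(sub<75).astype(np.uint8); k,l,s,ce=cv2.connectedComponentsWithStats(m)
    print([(s[i],ce[i]+[180,240],atz(f,ce[i]+[180,240],.045)) for i in range(1,k) if s[i][4]>15])
    a=f["pixels"]; A=np.array(a)[215:315,160:260]; B=np.array(a)[220:300,360:480]
    A=cv2.resize(A,(400,400),interpolation=2);B=cv2.resize(B,(400,267),interpolation=2)
    cv2.imwrite("pics/b.png",cv2.cvtColor(np.hstack([A,np.pad(B,((0,133),(0,0),(0,0)))]),cv2.COLOR_RGB2BGR))
E
```

```text
top tpin 0.51 [431.4, 241.0, 454.3, 253.8] 219 mean [ 0.5342 -0.2805] pca 104.80727987654207 ((0.5337461233139038, -0.28279027342796326), (0.03983934968709946, 0.021267877891659737), 89.57505798339844)
top tpin_grip 0.67 [433.9, 240.5, 454.9, 256.4] 247 mean [ 0.5345 -0.2813] pca 103.74879935495208 ((0.532734215259552, -0.28321292996406555), (0.03726474568247795, 0.024917906150221825), 81.40289306640625)
top stand_top 0.91 [352.8, 227.8, 468.9, 293.9] 3009 mean [ 0.5157 -0.2319] pca 108.18397330327105 ((0.516183078289032, -0.23462657630443573), (0.06253025680780411, 0.19185860455036163), 18.76581382751465)
top lock 0.98 [17.8, 224.0, 255.2, 321.4] 19103 mean [0.4971 0.2231] pca 93.72822884039059 ((0.49883297085762024, 0.230869323015213), (0.14993411302566528, 0.4005908966064453), 2.6882472038269043)
[(array([26, 21,  5, 15, 69], dtype=int32), array([208.058 , 268.1304]), array([0.5042, 0.1111, 0.045 ]))]
scene tpin 0.67 [202.3, 170.9, 224.9, 197.1] 365 mean [ 0.5544 -0.282 ] pca -165.095695650302 ((0.5570037961006165, -0.2826046347618103), (0.05531653016805649, 0.03504589945077896), 10.441146850585938)
scene tpin_grip 0.8 [202.1, 174.1, 221.0, 197.9] 396 mean [ 0.5541 -0.2818] pca -163.2867532664339 ((0.5568458437919617, -0.28105035424232483), (0.05532281845808029, 0.03603477403521538), 15.357854843139648)
scene stand_top 0.6 [194.8, 160.3, 297.6, 219.1] 2591 mean [ 0.5374 -0.2331] pca 108.88158047376 ((0.52974933385849, -0.2314116656780243), (0.08561071753501892, 0.1900869607925415), 17.782699584960938)
scene lock 0.56 [372.3, 93.8, 580.0, 202.4] 13636 mean [0.5134 0.2302] pca 107.34106632220389 ((0.48405617475509644, 0.2396547943353653), (0.24936345219612122, 0.4278676509857178), 2.84904408454895)
```

View pics/b.png

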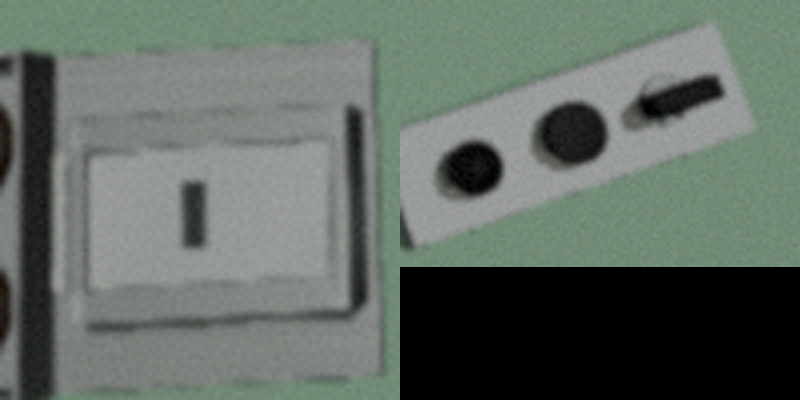

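```bash
python3 -m inch '1 5 -20 0 0 0 -10;1 12 -45 0 0 0 -23;1 23.1 -88.9 0 0 0 -44.8;1 23.1 -88.9 0 0 0 -44.8;1 23.1 -88.9 0 0 0 -44.8;1 23.1 -88.9 0 0 0 -44.8;1 23.1 -88.9 0 0 0 -44.8;1 23.1 -88.9 0 0 0 -44.8;1 23.1 -88.9 0 0 0 -44.8;1 23.1 -88.9 0 0 0 -44.8;1 23.1 -88.9 0 0 0 -44.8;1 23.1 -88.9 0 0 0 -44.8' 40
```

```text
t: 3.2
eef_pos: [0.4928, -0.1252, 0.2271]
ee_rot: [-3.141, 0.001, -2.819]
force: [0.9, 1.1, -0.1]
width: 0.0872
```

```bash
python3 -m inch '1 4.2 -16.1 0 0 0 0;1 4.2 -16.1 -4 0 0 0;1 4.2 -16.1 -5.7 0 0 0;1 4.2 -16.1 -5.7 0 0 0;1 4.2 -16.1 -5.7 0 0 0;1 4.2 -16.1 -5.7 0 0 0'
python3 - <<'E'
from h import *
np.set_printoptions(precision=4,suppress=True)
F={c:grab_frame(c) for c in("scene","top","wrist")}
for n in "tpin_grip tpin_foot stand_top discpin_head".split():
    obs=[]
    for c in F:
        r=pinpoint(c,n)[:2]
        print(n,c,[(np.round(x["location"],1),round(x["p"],2)) for x in r])
        if r and r[0]["p"]>.4: obs.append((F[c],r[0]["location"]))
    if len(obs)>1: print("   ",*tri(obs))
f=F["wrist"]
for r in regions_of("wrist","tpin_grip")[:1]: print(r["bbox"],r["p"],cv2.minAreaRect(np.argwhere(r["pixels"])[:,::-1].astype(np.float32)))
X=np.array([.535,-.286,.07]);print(proj(f,X),proj(f,X+[-.0317*.5,.0948*.5,0]))
print(telemetry.get_state()["eef_pos"]); save(f,"c.png")
E
```

```text
t: 3.95
eef_pos: [0.5354, -0.2855, 0.1715]
ee_rot: [-3.14, 0.003, -2.818]
force: [-0.8, 0.0, 0.9]
width: 0.0876
tpin_grip scene [(array([213.6, 180.8]), 0.85)]
tpin_grip top []
tpin_grip wrist [(array([319.3, 196.3]), 0.89)]
    [ 0.5349 -0.2852  0.0556] [np.float64(0.0026969807441183683), np.float64(0.0026969807441182287)]
tpin_foot scene [(array([215.6, 195.9]), 0.82), (array([418. , 154.4]), 0.19)]
tpin_foot top []
tpin_foot wrist [(array([320.1, 186.8]), 0.77)]
    [ 0.5353 -0.2874  0.0165] [np.float64(0.0001101290469199902), np.float64(0.00011012904691988358)]
stand_top scene [(array([245.4, 179.4]), 0.95)]
stand_top top []
stand_top wrist [(array([318. , 235.2]), 0.76)]
    [ 0.5179 -0.2321  0.0318] [np.float64(0.0047177853508242815), np.float64(0.004717785350824254)]
discpin_head scene [(array([239.1, 175.2]), 0.55), (array([247.7, 180.4]), 0.25)]
discpin_head top []
discpin_head wrist [(array([318.2, 239.9]), 0.69), (array([318.7, 187.1]), 0.48)]
    [ 0.5207 -0.2385  0.0509] [np.float64(0.0011522246249217201), np.float64(0.0011522246249217605)]
[311.2, 177.3, 332.0, 217.3] 0.95 ((321.0, 198.0), (40.0, 22.0), 90.0)
(np.float64(320.1140208532752), np.float64(202.56373662374764)) (np.float64(319.97321949293894), np.float64(249.4907260360519))
[ 0.5347 -0.2863  0.17  ]
```

View pics/c.png

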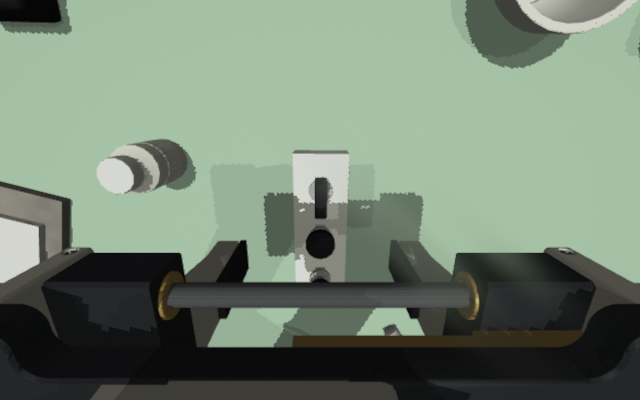

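The wrist view shows the paddle at (321,197) with its long axis vertical in the image, so it is squared up between the jaws. Descending to grip.

```bash
python3 -m inch '1 0 0 -6 0 0 0;1 0 0 -10 0 0 0;1 0 0 -12.8 0 0 0;1 0 0 -12.8 0 0 0;0 0 0 -12.8 0 0 0;0 0 0 -12.8 0 0 0;0 0 0 -12.8 0 0 0;0 0 0 -12.8 0 0 0;0 0 0 -12.8 0 0 0;0 0 0 -12.8 0 0 0' 40
python3 - <<'E'
from h import *
print(telemetry.get_state())
f=grab_frame("scene");save(f,"d.png",(170,140,300,230),5)
E
```

```text
t: 6.0
eef_pos: [0.5347, -0.2863, 0.0421]
ee_rot: [-3.141, 0.001, -2.819]
force: [-0.0, 0.3, 0.2]
width: 0.0334
{'t': 6.0, 'q': array([-1.70048451e-01,  4.22614653e-01, -3.61213294e-01, -4.57791867e-04,
       -7.85761819e-01,  4.92578511e-01]), 'qd': array([-0.00011966,  0.004186  , -0.00019051, -0.00071361, -0.00167877,
       -0.00041508]), 'joint_efforts': array([-1.80314328e-04, -5.60329092e+01,  2.21671468e+01,  5.25161058e+00,
        7.26770028e-02,  1.15308562e-04]), 'eef_pos': array([ 0.53472949, -0.2862993 ,  0.04206858]), 'ee_rot': array([-3.14130777e+00,  1.21639575e-03, -2.81938581e+00]), 'force': array([-0.01749177,  0.2970196 ,  0.17727917]), 'moment': array([ 0.04971341, -0.02586373, -0.00219291]), 'width': 0.033397411194122616}
```

```bash
python3 -m inch '0 0 0 0 0 0 0;0 0 0 0 0 0 0;0 0 0 0 0 0 0;0 0 0 0 0 0 0;0 0 0 0 0 0 0'; python3 -m inch '0 0 0 2 0 0 0;0 0 0 4 0 0 0;0 0 0 8 0 0 0;0 0 0 12 0 0 0;0 0 0 12 0 0 0'
python3 - <<'E'
from h import *
np.set_printoptions(precision=4,suppress=True)
F={c:grab_frame(c) for c in("scene","top","wrist")}
s=telemetry.get_state();e=s["eef_pos"];yaw=s["ee_rot"][2]
u=np.array([-np.sin(yaw),np.cos(yaw),0])
for n,dz in(("tpin_grip",.014),("tpin_foot",-.028)):
    for c in F:
        for r in pinpoint(c,n)[:1]: print(n,c,round(r["p"],2),atz(F[c],r["location"],e[2]+dz)-e)
print(e,u,s["width"])
save(F["scene"],"d.png",(160,100,290,200),5)
E
```

```text
t: 6.68
eef_pos: [0.5347, -0.2863, 0.042]
ee_rot: [-3.141, 0.001, -2.819]
force: [-0.3, 0.4, -1.0]
width: 0.0118
t: 7.3
eef_pos: [0.5367, -0.2869, 0.1657]
ee_rot: [-3.138, 0.006, -2.819]
force: [0.3, -0.2, -1.4]
width: 0.0118
tpin_grip wrist 0.64 [0.002  0.0014 0.014 ]
tpin_foot scene 0.65 [-0.0013 -0.0007 -0.028 ]
tpin_foot wrist 0.62 [ 0.0022  0.0011 -0.028 ]
[ 0.534  -0.286   0.1611] [ 0.3163 -0.9486  0.    ] 0.011998441047987016
```

View pics/d.png

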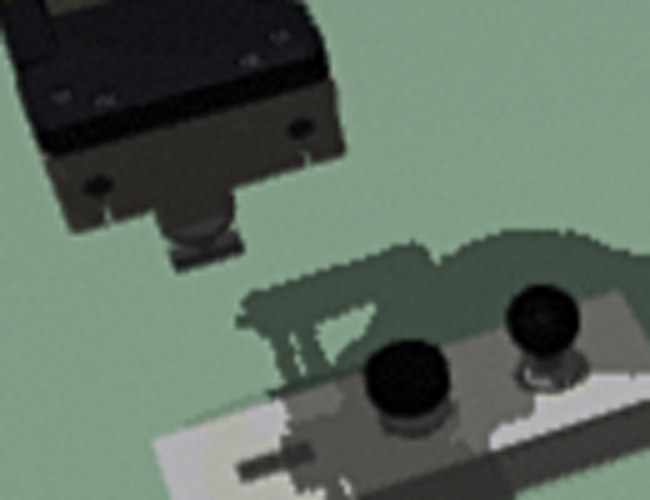

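The pin is held squarely, with its foot bar hanging parallel to the stand slot (crop about (205,255)). The other two pins are still in place. Next I'll move beside the lock so the wrist camera can see it.

```bash
python3 -m inch '0 -2 4 0 0 0 8;0 -4 10 0 0 0 18;0 -6 16 0 0 0 28;0 -8 22 0 0 0 38;0 -10 28 0 0 0 48;0 -10.4 34 0 0 0 58;0 -10.4 39.3 0 0 0 68;0 -10.4 39.3 0 0 0 74.5;0 -10.4 39.3 0 0 0 74.5;0 -10.4 39.3 0 0 0 74.5;0 -10.4 39.3 0 0 0 74.5'
python3 - <<'E'
from h import *
np.set_printoptions(precision=4,suppress=True)
f=grab_frame("wrist");s=telemetry.get_state();print(s["eef_pos"],s["ee_rot"])
for c in ("wrist",):
  for n in("lock","tpin_foot","tpin_grip"):
    for r in pinpoint(c,n)[:2]: print(n,r["location"],r["p"],atz(f,r["location"],.045))
X=np.array([.504,.111,.045]);print(proj(f,X));save(f,"e.png")
E
```

```text
t: 9.12
eef_pos: [0.4304, 0.1061, 0.1611]
ee_rot: [3.141, -0.0, -1.522]
force: [0.3, -0.2, -0.6]
width: 0.0115
[0.4304 0.1061 0.1611] [ 3.141  -0.0002 -1.5216]
lock [320.7, 121.2] 0.93 [0.5062 0.1077 0.045 ]
tpin_foot [318.6, 234.3] 0.94 [0.3918 0.104  0.045 ]
tpin_grip [319.8, 263.6] 0.76 [0.3571 0.101  0.045 ]
(np.float64(317.016807244377), np.float64(123.43119060194898))
```

View pics/e.png

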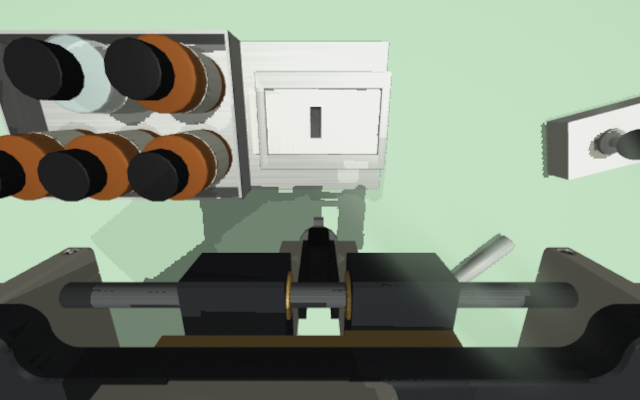

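The slot shows at about (316,122) and the foot tip at about (318,222). Next: sub-pixel slot centre, plate yaw and foot offset, all in this one camera.

```bash
python3 - <<'E'
from h import *
np.set_printoptions(precision=4,suppress=True)
f=grab_frame("wrist");s=telemetry.get_state();e=s["eef_pos"];g=np.array(f["pixels"]).astype(np.float32).mean(2)
sub=g[95:150,290:345];m=(sub<130).astype(np.uint8);k,l,st,ce=cv2.connectedComponentsWithStats(m)
for i in range(1,k):
    if st[i][4]>60:
        ys,xs=np.nonzero(l==i);P=np.array([atz(f,(x+290,y+95),.045)[:2] for x,y in zip(xs,ys)],np.float32)
        print(st[i],ce[i]+[290,95],P.mean(0),cv2.minAreaRect(P),"ext",np.ptp(P,0))
# plate/base edges: line directions on bench z
m=(cv2.cvtColor(np.array(f["pixels"]),cv2.COLOR_RGB2HSV)[...,1]<25).astype(np.uint8)*255
L=cv2.HoughLinesP(cv2.Canny(np.array(f["pixels"])[30:200,235:400],60,150),1,np.pi/720,35,minLineLength=45,maxLineGap=5)
for a in (L[:,0] if L is not None else []):
    p=atz(f,(a[0]+235,a[1]+30),.045);q=atz(f,(a[2]+235,a[3]+30),.045);d=q-p
    print(a+[235,30,235,30],np.degrees(np.arctan2(d[1],d[0])),p[:2],q[:2])
print("foot proj",proj(f,e+[0,0,-.028]),proj(f,e+[.012,0,-.031]),proj(f,e+[.012,.0006,-.025]))
print(np.round(g[216:226,308:330]).astype(int))
E
```

```text
[ 21  12  10  31 304] [315.5    121.7039] [0.5054 0.1129] ((0.5050333738327026, 0.1128927543759346), (0.02678954042494297, 0.008472519926726818), 2.855867862701416) ext [0.0271 0.0095]
[261 168 385 168] -87.14353430200869 [0.4595 0.1639] [0.4655 0.0432]
[240  40 251 190] -177.28850083062716 [0.5694 0.1804] [0.4367 0.1741]
[269 153 385 153] -87.1438336088077 [0.4744 0.1561] [0.48  0.045]
[275  87 350  87] -87.14504252924488 [0.5335 0.1505] [0.5369 0.0835]
[242  41 373  41] -87.14579379494023 [0.5687 0.1787] [0.5743 0.0669]
[297 155 377 155] -87.14379426548754 [0.4739 0.1292] [0.4777 0.0524]
[293  89 349  89] -87.14500827449955 [0.5327 0.1343] [0.5352 0.0842]
[256 105 260 166] -177.05656232486936 [0.5174 0.1677] [0.4614 0.1648]
[235 109 242 197] -177.54241559803097 [0.513 0.187] [0.429  0.1834]
foot proj (np.float64(318.4228544254417), np.float64(235.9558101462518)) (np.float64(319.2635373754709), np.float64(218.79738890144867)) (np.float64(318.4290400437949), np.float64(221.90353853095215))
[[118 119 119 118 118 116 110 110 111 110 109 110 110 141 186 193 206 206
  206 206 205 206]
 [118 118 118 118 119 108  82  82  83  81  83  82  82  95 116 155 206 205
  206 205 206 205]
 [118 119 118 118 118 104  63  63  63  62  62  63  62  61  61 136 206 206
  205 206 206 206]
 [119 119 119 119 118 105  69  69  69  69  69  69  69  67  69 137 206 206
  205 206 205 206]
 [119 118 117 119 119 109  88  88  87  87  87  87  86  85  86 142 206 206
  206 206 206 205]
 [118 118 118 118 118 112 100  99  98  98  97  98  96  97  97 147 206 205
  206 206 205 206]
 [119 119 119 118 118 112  99 100  99  98  98  98  96  96  96 147 206 206
  206 206 206 205]
 [118 119 118 119 119 112 100  99  98  97  98  98  95  95  97 147 206 205
  206 206 206 205]
 [118 118 118 118 118 112  98  99  97  97  97  97  96  95  97 147 206 206
  206 206 206 206]
 [118 118 119 119 115 104  91  90  90  89  89  90  88  87  88 138 200 206
  206 206 206 205]]
```

```bash
python3 - <<'E'
from h import *
f=grab_frame("wrist");g=np.array(f["pixels"]).astype(np.float32).mean(2);print(np.round(g[206:238,318]).astype(int))
E
python3 -m inch '0 4 0.4 0 0 0 0;0 7.28 0.66 0 0 0 0;0 7.28 0.66 -3 0 0 0;0 7.28 0.66 -6 0 0 0;0 7.28 0.66 -7.1 0 0 0;0 7.28 0.66 -7.1 0 0 0;0 7.28 0.66 -7.1 0 0 0'
python3 - <<'E'
from h import *
np.set_printoptions(precision=4,suppress=True)
F={c:grab_frame(c) for c in("scene","wrist")};s=telemetry.get_state();e=s["eef_pos"];print(e,s["force"])
for c in F:
    for n in("tpin_foot","lock"):
        for r in pinpoint(c,n)[:1]: print(c,n,r["location"],r["p"],"ideal foot proj",proj(F[c],e+[0,0,-.028]))
f=F["scene"]
a=np.array(f["pixels"])[100:190,370:460];b=np.array(F["wrist"]["pixels"])[150:300,240:400]
im=np.hstack([cv2.resize(a,(450,450),interpolation=2),cv2.resize(b,(350,328),interpolation=2).__class__(0) if 0 else np.pad(cv2.resize(b,(350,328),interpolation=2),((0,122),(0,0),(0,0)))])
cv2.imwrite("pics/g.png",cv2.cvtColor(im,cv2.COLOR_RGB2BGR))
E
```

```text
[119 119 119 119 119 119 119 118 118 118 110  82  63  68  86  98  98  97
  98  88  64  40  10   9  11   7   9  10  12  10  10   7]
t: 10.3
eef_pos: [0.5039, 0.1136, 0.0913]
ee_rot: [-3.14, 0.001, -1.52]
force: [-0.6, -0.0, -1.1]
width: 0.0119
[0.5039 0.1136 0.0913] [ 0.4161  0.297  -0.6093]
scene tpin_foot [423.9, 146.7] 0.7 ideal foot proj (np.float64(422.5850715018878), np.float64(148.70666700507724))
scene lock [418.5, 152.2] 0.76 ideal foot proj (np.float64(422.5850715018878), np.float64(148.70666700507724))
wrist tpin_foot [321.1, 235.1] 0.82 ideal foot proj (np.float64(318.60353154204574), np.float64(236.11630336396982))
wrist lock [327.3, 224.7] 0.66 ideal foot proj (np.float64(318.60353154204574), np.float64(236.11630336396982))
```

View pics/g.png

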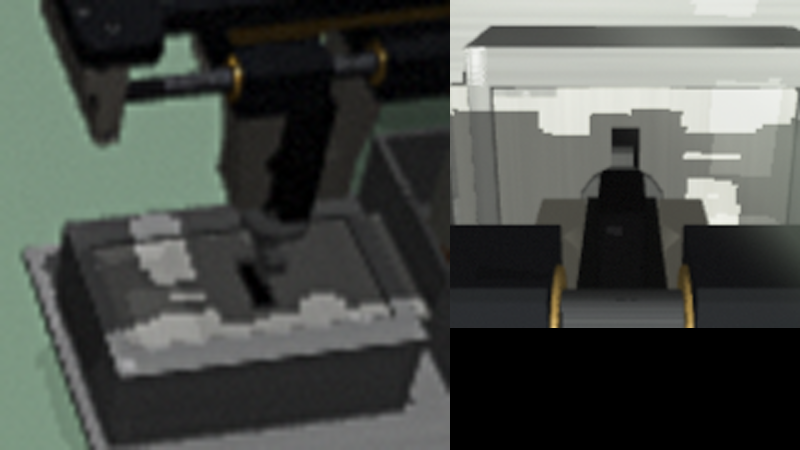

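In the crop the slot (column 625) sits about 0.8 mm towards −y from the foot (column 623.5). That agrees with the pose error, so I'll shift −0.8 mm and descend.

```bash
python3 -m inch '0 0 -0.08 0 0 0 0;0 0 -0.08 -0.6 0 0 0;0 0 -0.08 -1.0 0 0 0;0 0 -0.08 -1.4 0 0 0;0 0 -0.08 -1.8 0 0 0;0 0 -0.08 -2.1 0 0 0;0 0 -0.08 -2.1 0 0 0;0 0 -0.08 -2.1 0 0 0'
python3 -c "
from h import *
s=telemetry.get_state();print(s['eef_pos'],s['ee_rot'],s['force'],s['moment'],s['joint_efforts'])"
```

```text
t: 11.6
eef_pos: [0.5035, 0.1126, 0.0698]
ee_rot: [-3.141, 0.0, -1.52]
force: [0.7, 0.2, -1.3]
width: 0.0119
[0.50351565 0.1125575  0.06981241] [-3.1410095e+00  4.0191961e-04 -1.5198360e+00] [ 0.65062714  0.23920831 -1.32064918] [-0.04500904 -0.03313725  0.06434559] [-5.66810922e-03 -4.32981026e+01  2.20078057e+01  5.22889227e+00
  8.86632688e-02 -2.70760285e-05]
```

No contact force at 6 mm inside the slot. Pushing down against the spring.

```bash
python3 -m inch '0 0 0 -0.2 0 0 0;0 0 0 -0.4 0 0 0;0 0 0 -0.6 0 0 0;0 0 0 -0.8 0 0 0;0 0 0 -0.9 0 0 0;0 0 0 -0.9 0 0 0;0 0 0 -0.9 0 0 0'
```

```text
t: 12.48
eef_pos: [0.5037, 0.1127, 0.061]
ee_rot: [-3.141, 0.001, -1.52]
force: [-0.9, -0.6, 4.2]
width: 0.0117
```

Force rose about 5.5 N, matching roughly 7 mm of spring. Quarter turn, 1 mm deeper.

```bash
python3 -m inch '0 0 0 -0.1 0 0 0;0 0 0 -0.1 0 0 -9;0 0 0 -0.1 0 0 -18;0 0 0 -0.1 0 0 -27;0 0 0 -0.1 0 0 -36;0 0 0 -0.1 0 0 -45;0 0 0 -0.1 0 0 -54;0 0 0 -0.1 0 0 -63;0 0 0 -0.1 0 0 -72;0 0 0 -0.1 0 0 -81;0 0 0 -0.1 0 0 -90;0 0 0 -0.1 0 0 -90'
python3 -c "
from h import *
s=telemetry.get_state();print(s['eef_pos'],s['ee_rot'],s['force'],s['moment'],s['q'])"
```

```text
t: 13.98
eef_pos: [0.5043, 0.1129, 0.0604]
ee_rot: [-3.141, 0.002, -3.093]
force: [0.2, -0.5, 5.2]
width: 0.0119
[0.50430628 0.11292088 0.06036404] [-3.14090188e+00  1.67075887e-03 -3.09254899e+00] [ 0.18366326 -0.51094535  5.23832344] [ 0.11124728 -0.091317   -0.01751488] [ 0.60166364  0.27511168 -0.54708652  0.00215488 -0.74753982 -0.55420009]
```

```bash
python3 -m inch '0 0 0 0.2 0 0 0;0 0 0 0.4 0 0 0;0 0 0 0.55 0 0 0;0 0 0 0.65 0 0 0;0 0 0 0.65 0 0 0;0 0 0 0.65 0 0 0'
```

```text
t: 14.72
eef_pos: [0.5042, 0.1129, 0.0661]
ee_rot: [-3.141, 0.001, -3.093]
force: [6.2, 0.8, -13.1]
width: 0.0117
```

```bash
python3 -c "
from h import *
s=telemetry.get_state();print(s['eef_pos'],s['ee_rot'],s['force'],s['moment'])"
```

```text
[0.50421056 0.11289042 0.06611054] [-3.14079729e+00  1.12385519e-03 -3.09282797e+00] [  6.15263788   0.76201873 -13.06262441] [ 0.19308995 -2.27693524 -0.02497891]
```

Raising meets −13 N and +6 N in x. The foot is probably off towards −x: its ~1.2 mm offset from the tool axis swung round in the turn. I'll lower, correct by +1 mm in x and y, and try again.

```bash
python3 -m inch '0 0 0 -0.3 0 0 0;0 0 0 -0.5 0 0 0;0 0.12 0.1 -0.5 0 0 0;0 0.12 0.1 -0.5 0 0 0;0 0.12 0.1 -0.3 0 0 0;0 0.12 0.1 -0.2 0 0 0;0 0.12 0.1 -0.1 0 0 0;0 0.12 0.1 -0.1 0 0 0'
python3 -c "
from h import *
s=telemetry.get_state();print(s['eef_pos'],s['ee_rot'],s['force'],s['moment'])"
```

```text
t: 15.72
eef_pos: [0.5055, 0.114, 0.0652]
ee_rot: [-3.141, 0.001, -3.093]
force: [-1.6, -1.9, 2.5]
width: 0.0117
[0.50547613 0.11395298 0.06517971] [-3.14095751e+00  1.31135754e-03 -3.09284403e+00] [-1.55149442 -1.94364731  2.46020612] [-0.53890642  0.48730142  0.03784264]
```

The foot is now free and in the groove: height past the ridge edge, only spring force. Releasing.

```bash
python3 -m inch '0 -0.03 -0.03 0.04 0 0 0;0 -0.03 -0.03 0.04 0 0 0;0.4 -0.03 -0.03 0.04 0 0 0;0.4 -0.03 -0.03 0.04 0 0 0;0.4 -0.03 -0.03 0.04 0 0 0;0.4 -0.03 -0.03 0.04 0 0 0;0.4 -0.03 -0.03 0.04 0 0 0;0.4 -0.03 -0.03 0.04 0 0 0;0.4 -0.03 -0.03 0.04 0 0 0'
python3 - <<'E'
from h import *
s=telemetry.get_state();print(s['eef_pos'],s['force'],s["width"])
f=grab_frame("scene");w=grab_frame("wrist")
a=np.array(f["pixels"])[90:190,360:460];b=np.array(w["pixels"])[130:320,220:420]
im=np.hstack([cv2.resize(a,(400,400),interpolation=2),cv2.resize(b,(400,400),interpolation=2)])
cv2.imwrite("pics/i.png",cv2.cvtColor(im,cv2.COLOR_RGB2BGR))
E
```

```text
t: 16.85
eef_pos: [0.5052, 0.1137, 0.0656]
ee_rot: [-3.141, 0.001, -3.093]
force: [-0.7, 0.8, -0.7]
width: 0.0353
[0.50517523 0.11366372 0.06558117] [-0.7035212   0.77531031 -0.74720284] 0.03525071454362661
```

View pics/i.png

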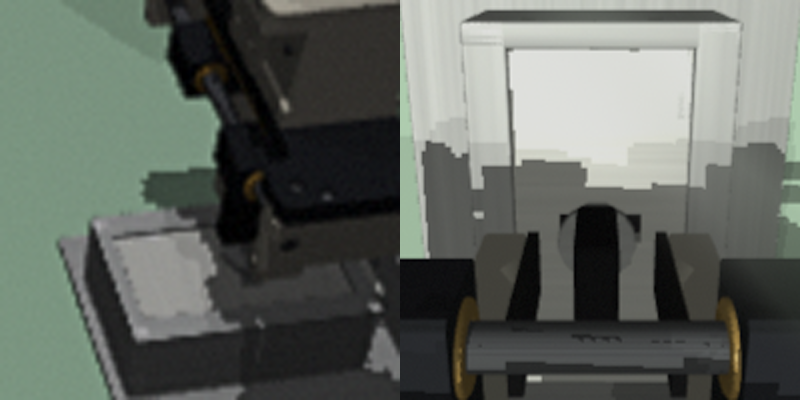

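After release the paddle stands centred between the open fingers, along y, with the slot ends showing on both sides of the collar (wrist crop (565–640, 225)). Retreating straight up.

```bash
python3 -m inch '0.5 0 0 0 0 0 0;0.5 0 0 1.5 0 0 0;0.5 0 0 4 0 0 0;0.5 0 0 8 0 0 0;0.5 0 0 13 0 0 0;0.5 -5 -8 15 0 0 0;0.5 -9 -14 15 0 0 0;0.5 -9 -20 15 0 0 0;0.5 -9 -24 15 0 0 0;0.5 -9 -24 15 0 0 0;0.5 -9 -24 15 0 0 0'
python3 - <<'E'
from h import *
np.set_printoptions(precision=4,suppress=True)
F={c:grab_frame(c) for c in("scene","top")}
for n in("tpin_grip","tpin","lock"):
    o=[(F[c],r["location"]) for c in F for r in pinpoint(c,n)[:1]]
    print(n,*(tri(o) if len(o)>1 else o and [o[0][1]]))
a=cv2.resize(np.array(F["scene"]["pixels"])[90:190,360:460],(400,400),interpolation=2)
b=cv2.resize(np.array(F["top"]["pixels"])[215:315,160:260],(400,400),interpolation=2)
c=np.hstack([cv2.resize(np.array(F[k]["pixels"])[:,:],(320,200)) for k in F]); c=np.pad(c,((0,0),(0,160),(0,0)))
cv2.imwrite("pics/j.png",cv2.cvtColor(np.vstack([np.hstack([a,b]),c]),cv2.COLOR_RGB2BGR))
E
```

```text
t: 18.32
eef_pos: [0.4151, -0.1271, 0.2163]
ee_rot: [-3.141, 0.002, -3.095]
force: [-0.4, 0.7, -0.8]
width: 0.0438
tpin_grip [0.5015 0.1167 0.0686] [np.float64(0.001791162965165637), np.float64(0.0017911629651656072)]
tpin [0.5088 0.1109 0.0442] [np.float64(0.0032534739627988456), np.float64(0.003253473962798852)]
lock [0.5046 0.1064 0.0439] [np.float64(0.0025034073599534187), np.float64(0.0025034073599534525)]
```

View pics/j.png

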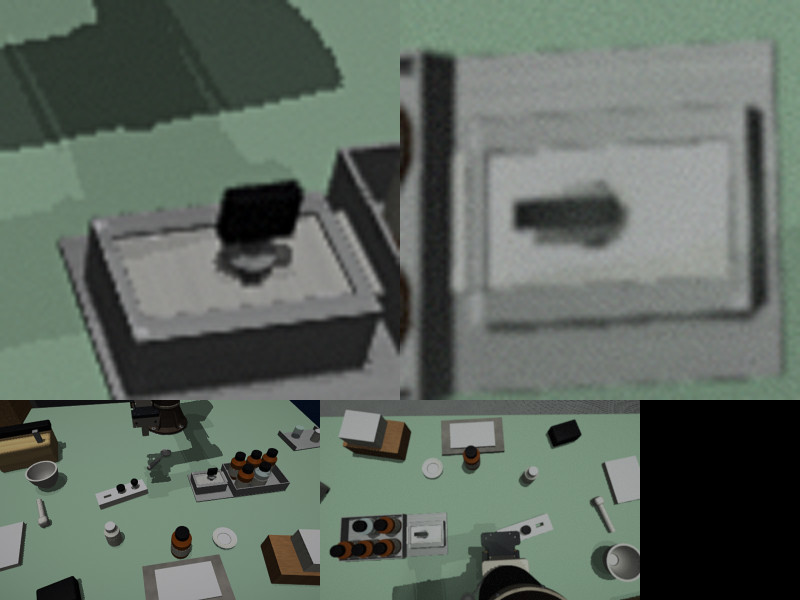

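The pin stands in the lock with its paddle along y, and the bottles and other two pins are unmoved. I'll check it is upright and at the right height by fitting the model to both pictures.

```bash
python3 - <<'E'
from h import *
from scipy.optimize import least_squares
from scipy.spatial.transform import Rotation as Ro
np.set_printoptions(precision=4,suppress=True)
B=np.array([[x,y,z] for x in(-.018,.018) for y in(-.006,.006) for z in(.031,.059)])
D=[]
for c,(x0,y0,x1,y1) in(("scene",(405,125,445,155)),("top",(180,255,225,285))):
    f=grab_frame(c);g=np.array(f["pixels"]).max(2)[y0:y1,x0:x1]
    k,l,s,_=cv2.connectedComponentsWithStats((g<(45 if c=="scene" else 75)).astype(np.uint8))
    i=1+np.argmax(s[1:,4]);m=np.zeros((400,640),bool);m[y0:y1,x0:x1]=l==i;D.append((f,m));print(c,s[i])
th=np.linspace(0,np.pi,12,endpoint=False);N=np.c_[np.cos(th),np.sin(th)]
def sup(P): q=P@N.T; return np.r_[q.max(0),-q.min(0)]
def res(v):
    R=Ro.from_euler("xyz",[v[3],v[4],v[5]],degrees=True).as_matrix();X=v[:3]+B@R.T;o=[]
    for j,(f,m) in enumerate(D):
        P=np.array([proj(f,x) for x in X]);ys,xs=np.nonzero(m);M=np.c_[xs,ys]
        o.append(sup(P)-sup(M)-.4+0)
    return np.r_[tuple(o)]
for fix in(0,1):
    fn=(lambda v:res(np.r_[v[:3],0,0,92.8])) if fix else res
    r=least_squares(fn,np.array([.505,.112,.035,0,0,92.8])[:3 if fix else 6]);print(r.x,"rms px",np.sqrt((r.fun**2).mean()))
print("force",telemetry.get_state()["force"])
E
```

```text
scene [  9  10  22  18 285]
top [  9   9  26  10 185]
[ 0.5015  0.1195  0.0336  3.6375 -9.0871 93.7744] rms px 0.9409843096439959
[0.5049 0.1126 0.0329] rms px 1.1601308804095987
force [-0.017   1.1182  0.4995]
```

```bash
python3 - <<'E'
from h import *
from scipy.spatial.transform import Rotation as Ro
B=np.array([[x,y,z] for x in(-.018,.018) for y in(-.006,.006) for z in(.031,.059)])
R=Ro.from_euler("z",92.8,degrees=True).as_matrix();out=[]
for c,x0,y0 in(("scene",395,115),("top",175,240)):
    f=grab_frame(c);S=8;im=cv2.resize(np.array(f["pixels"])[y0:y0+50,x0:x0+50][...,::-1],None,fx=S,fy=S,interpolation=cv2.INTER_NEAREST);im=np.clip(im.astype(float)*1.8,0,255).astype(np.uint8)
    P=np.array([proj(f,np.array([.505,.1126,.035])+b) for b in B@R.T])
    Q=((P-[x0,y0]+.5)*S).astype(int)
    for i in range(8):
        for j in range(i):
            if (abs(B[i]-B[j])>1e-9).sum()==1: cv2.line(im,tuple(map(int,Q[i])),tuple(map(int,Q[j])),(0,0,255),1)
    out.append(im)
cv2.imwrite("pics/k.png",np.hstack(out))
E
```

```text
(no output)
```

View pics/k.png

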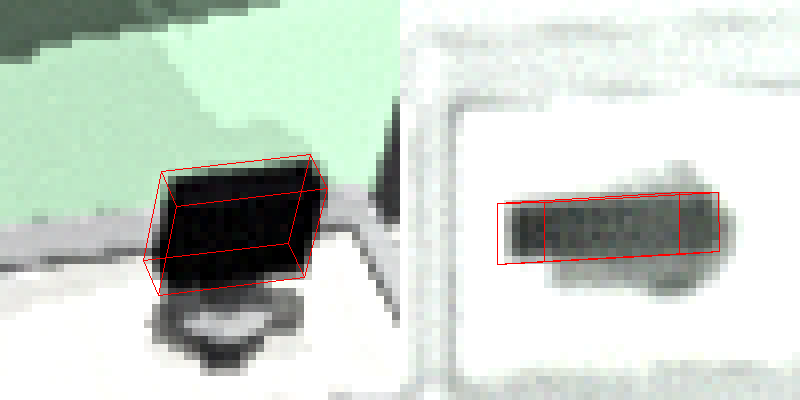

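The upright model matches both pictures to about 1 px, with its vertical edges parallel to the paddle's, so the 9° tilt from the free fit is not real. Handing in.

```bash
python3 -c "
from h import *
print(arm.job_done(), telemetry.get_state()['t'])"
```

```text
the job is handed in; nothing more can be done
the job is handed in; nothing more can be done
```

The T-pin is locked in the rack's plate and stands upright on its own. I handed the job in at about 19 s of the 51 s limit with the arm well clear. The station gives no verdict.

**What I did:** I gripped the T-pin by its paddle and lowered its foot through the slot without contact force. I then pushed it down to just over 1 mm short of the collar, turned it 90° and raised it. The first raise caught at about −13 N upward and 6 N sideways. I lowered it, shifted about 1 mm in x and y, and it then rose freely into the groove; after that I released it and moved the arm away.

**Last checks:**
- **Pin:** the paddle lies along y, across the slot. Before release, the tool height put the foot's top about 2–3 mm above the ridges' lower edge.
- **Bottles and other pins:** in the last pictures they look undisturbed and still in place.
- **Checks that disagreed:**
  - A free model fit to the two pictures suggested about 9° of tilt, but its error (0.94 px) was barely better than the upright fit's (1.16 px). The upright overlay lines up to about 1 px, so I took the pin to be upright.
  - The upright fit puts the pin about 2 mm lower than nominal, which is within calibration error.
  - The network's paddle height was 69 mm against 80 mm expected. I put this down to network error.

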